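# Set the stacked craft boxes out to dry

### The job

Take the stack of round craft boxes apart from the top down, one box at a time, and stand each box upright in the middle of the drying pad that has the colour of its lid, finishing with one before taking the next. Set the boxes down rather than dropping them, tip none over, and leave the glue bottle and the varnish jar where they stand.

Things in the scene. Friction and masses are not known exactly. Their poses are not given: they have to be found in the camera images.
- box_red: round closed craft box, one solid piece (the lid does not come off), plain cylinder 68 mm across and 42 mm tall, red lid (the top 16 mm and the whole top face, with small white dots) on a plywood-coloured wall; largest, bottom of the stack at the start. 15 to 140 g. Loose. Origin at the centre of its underside, z up through the lid
- box_yellow: round closed craft box, one solid piece (the lid does not come off), plain cylinder 56 mm across and 38 mm tall, yellow lid (the top 16 mm and the whole top face, with small white dots) on a plywood-coloured wall; second largest, standing on the red box at the start. 15 to 140 g. Loose. Origin at the centre of its underside, z up through the lid
- box_green: round closed craft box, one solid piece (the lid does not come off), plain cylinder 44 mm across and 34 mm tall, green lid (the top 16 mm and the whole top face, with small white dots) on a plywood-coloured wall; second smallest, standing on the yellow box at the start. 15 to 140 g. Loose. Origin at the centre of its underside, z up through the lid
- box_blue: round closed craft box, one solid piece (the lid does not come off), plain cylinder 32 mm across and 30 mm tall, blue lid (the top 16 mm and the whole top face, with small white dots) on a plywood-coloured wall; smallest, top of the stack, standing on the green box at the start. 15 to 140 g. Loose. Origin at the centre of its underside, z up through the lid
- pad_red: flat round red drying pad with a thin white printed circle, 90 mm across, 4 mm thick, lying fixed on the table. Origin at the centre of its underside on the table; its top face is 4 mm above that
- pad_yellow: flat round yellow drying pad with a thin white printed circle, 90 mm across, 4 mm thick, lying fixed on the table. Origin at the centre of its underside on the table; its top face is 4 mm above that
- pad_green: flat round green drying pad with a thin white printed circle, 90 mm across, 4 mm thick, lying fixed on the table. Origin at the centre of its underside on the table; its top face is 4 mm above that
- pad_blue: flat round blue drying pad with a thin white printed circle, 90 mm across, 4 mm thick, lying fixed on the table. Origin at the centre of its underside on the table; its top face is 4 mm above that
- glue_bottle: bystander: small whitish translucent glue bottle with a white cap and paper label, 34 mm across, 60 mm tall, standing loose on the table; origin at the centre of its underside
- varnish_jar: bystander: small amber glass jar with a black lid, 42 mm across, 45 mm tall, standing loose on the table; origin at the centre of its underside

How it is judged:
On the way, in this order (a step that is already met when the one before it is completed fails the run):
1. the blue box stands released on the blue pad (horizontal distance between box_blue and pad_blue below 0.012 m and z of box_blue in the frame of pad_blue between 0.001 and 0.008 m and angle between box_blue's own z axis and vertical below 0.1 rad and contact force between box_blue and the fingers below 0.05 N), for 0.2 s.
2. the green box stands released on the green pad (horizontal distance between box_green and pad_green below 0.012 m and z of box_green in the frame of pad_green between 0.001 and 0.008 m and angle between box_green's own z axis and vertical below 0.1 rad and contact force between box_green and the fingers below 0.05 N), for 0.2 s.
3. the yellow box stands released on the yellow pad (horizontal distance between box_yellow and pad_yellow below 0.012 m and z of box_yellow in the frame of pad_yellow between 0.001 and 0.008 m and angle between box_yellow's own z axis and vertical below 0.1 rad and contact force between box_yellow and the fingers below 0.05 N), for 0.2 s.
4. the red box stands released on the red pad (horizontal distance between box_red and pad_red below 0.012 m and z of box_red in the frame of pad_red between 0.001 and 0.008 m and angle between box_red's own z axis and vertical below 0.1 rad and contact force between box_red and the fingers below 0.05 N), for 0.2 s.
At the end, for the whole second after the job is handed in: Each of the four boxes stands upright (within 0.1 rad) on the pad of its own colour, its centre within 12 mm of the pad's centre, its underside on the pad's top face, released and at rest (all of step 1 and all of step 2 and all of step 3 and all of step 4 and linear speed of each of box_blue, box_green, box_yellow, box_red below 0.02 m/s and angular speed of each of box_blue, box_green, box_yellow, box_red below 0.2 rad/s); the robot touches nothing.
It fails at once if a box is tipped over (more than 35 degrees) (angle between any of box_red, box_yellow, box_green, box_blue's own z axis and vertical above 0.61 rad).
It fails at once if a box is dropped or thrown (faster than 0.6 m/s with nothing touching it) ((linear speed of box_red above 0.6 m/s and contact force between box_red and anything else below 0.01 N) or (linear speed of box_yellow above 0.6 m/s and contact force between box_yellow and anything else below 0.01 N) or (linear speed of box_green above 0.6 m/s and contact force between box_green and anything else below 0.01 N) or (linear speed of box_blue above 0.6 m/s and contact force between box_blue and anything else below 0.01 N)).
It fails at once if the glue bottle is shifted by more than 20 mm or tipped (distance of glue_bottle from where it was at the start of the episode above 0.02 m or angle between glue_bottle's own z axis and vertical above 0.5 rad).
It fails at once if the varnish jar is shifted by more than 20 mm or tipped (distance of varnish_jar from where it was at the start of the episode above 0.02 m or angle between varnish_jar's own z axis and vertical above 0.5 rad).
It also fails if it takes over 128 s, if anything falls off the work surface, if the arm or the gripper's body presses on something with over 40 N, if the wrist force passes 120 N, or if a joint passes its speed limit or range.

### The arm

A 7-joint arm with a two-finger parallel gripper is mounted at the origin on the work surface. World frame = base frame: x ahead of the robot, y to its left, z up, the work surface at z = 0. Lengths are in m, angles in rad, forces in N, time in s.
With the tool pointing down it reaches from about 0.35 to 0.9 m from the base axis. Payload 8.1 kg.
Tool frame: the origin (TCP) lies at the very end of the fingers, on their centre line; the grasp point (between the pads) lies 19 mm behind it (r.pinch_z is the distance from the TCP to the grasp point, in m); z points along the fingers, y is the line along which they close (so a half turn about z gives the same grasp; the last joint's range is limited). The gripper opens to 92 mm and grips with 3 to 60 N. Pads are 19 mm wide; open, the fingers measure 130 mm over their backs; the gripper's body (75 mm by 190 mm) begins 47 mm behind the grasp point.
Start: joints at [1.1, 0.434, 0.025, 1.573, -0.012, 1.134, -0.075], TCP at [0.225, -0.583, 0.227] pointing down, gripper open.
Joint ranges: [-2.62, 2.62], [-0.44, 2.09], [-1.27, 1.32], [0.08, 2.57], [-1.32, 4.46], [0.12, 2], [-2.74, 2.74]. Speed limits (rad/s): [2.22, 2.22, 3.01, 3.01, 3.14, 3.14, 3.14].

### API

Orientations are given as a rotation vector (axis times angle).
In Python, from rig import r, imaging, finish_job gives the robot as it stands.
- The arm moves only by the tool apply_moves, never from a script. Its argument "rows" is a list of rows, each a list of 2 entries, a list of its own where there are three numbers: the shift along the tool's x, y, z in m, then the turn about the tool's z in degrees. A call has exactly 5 rows; each row shifts and turns the commanded pose from where the row before left it, along the tool's axes as they then stand; what a row does not reach is not made up. A row lasts 1/8 s, in which the tool goes at most 62.5 mm and 10.7 degrees, less where a joint would pass 70% of its speed; a pose out of reach is approached as far as the arm can. A call is refused whole if a number of a shift passes 0.0625 or a number of a turn 10.7, either way. A call with a gripper value outside its range is refused whole. "jaw" is the opening, from 0 (shut) to 1 (fully open), set as the call begins (left out, the last holds). The fingers move at their own pace and stop on an object; the grip force is fixed at half the most. Time passes only in rows, so rows that do not move let the fingers close, or fill a call up. It gives the time, the measured TCP pose, the force, the opening and the grip force at its end, in the units of the state.
- r.read_state(): the state, without advancing time (a new reading comes with each control period).
- imaging.snapshot(name): name is "scene" or "side" or "wrist"; returns a dict with "img" (400x640x3 uint8, red, green, blue), "camera_matrix" (3x3 intrinsics, pixels), "T" (4x4, takes a point from camera to world coordinates); the wrist camera has in their place "tool_from_camera" (4x4, takes a point from camera to tool coordinates, whose origin is the TCP and whose axes are the flange's). Camera axes: x right, y down, z forward; pixel columns grow to the right and rows downward; lengths in m; the calibration is good to about 2 mm. A picture is of the moment at which its call begins: read the wrist's pose just before it. There is no depth.
- finish_job(): hands the job in; it is judged then, once.
The state is a dict: "clock": time; "joints": joint angles; "qd": joint speeds; "tau": joint torques, N m; "position": TCP position; "ee_rot": TCP orientation; "force": force on the tool from outside, world axes, zero at the start; "wrist_torque": the same for the moment, N m; "grip_width": finger opening in m; "gripper_force": force on a finger pad.
Only numpy, scipy, OpenCV 4.12 (cv2) and the standard library are available. Lean on these libraries where they do the work, as an engineer would, in place of code of your own. Each camera call takes 0.05 s, during which the arm holds its last target. There are 200 camera calls.

## Working session

There is one attempt and no reset: what is moved stays moved. The work goes in short steps, Python scripts to look and compute and a tool call to move; the robot and the scene stay as the last step left them, time stands still between calls to the robot, and variables do not carry over. Pictures are saved under pics/ and viewed, at most 14 in all, crops included, and the job is handed in when it is done.

Besides the shell and the picture viewer there is one more tool, called after "Emit:" as name(argument=value, ...), one argument or row to a line, values as JSON. apply_moves: Moves the arm, as the interface text tells. Its arguments: {"type":"object","properties":{"rows":{"type":"array"},"jaw":{"type":"number"}},"required":["rows"]}

```bash
mkdir -p pics; ls
python3 - <<'E'
from rig import r, imaging
import cv2, numpy as np, pickle
print(r.read_state(), r.pinch_z)
for n in ("scene","side"):
    s=imaging.snapshot(n); pickle.dump(s,open(f"pics/{n}0.pkl","wb"))
    cv2.imwrite(f"pics/{n}0.png",s["img"][:,:,::-1]); print(n,s["camera_matrix"].round(1).tolist(),s["T"].round(3).tolist())
E
```

```text
pics
{'clock': 0.0, 'joints': array([ 1.10043642,  0.43520488,  0.02496021,  1.57408807, -0.01163081,
        1.13397838, -0.07506838]), 'qd': array([-1.03204510e-03,  1.07518285e-05, -1.16569507e-03,  9.12902261e-04,
        8.37683754e-04,  1.38182185e-04,  2.47547313e-04]), 'tau': array([ 1.01323049e-04, -6.67851806e+01,  9.85081382e-01, -3.14464724e+01,
       -6.05336367e-02,  4.28683811e-02,  2.47434518e-04]), 'position': array([ 0.22448751, -0.5827558 ,  0.22595954]), 'ee_rot': array([-3.08718217e+00, -5.74093445e-01,  6.03058997e-04]), 'force': array([-0.00554077,  0.58659451, -0.16323465]), 'wrist_torque': array([0.02245842, 0.00764526, 0.06527459]), 'gripper_force': 0.0, 'grip_width': 0.09206030397102602} 0.0188
scene [[520.4, 0.0, 325.9], [0.0, 520.4, 196.8], [0.0, 0.0, 1.0]] [[-0.168, 0.74, -0.651, 1.197], [0.986, 0.136, -0.099, 0.098], [0.016, -0.658, -0.753, 0.896], [0.0, 0.0, 0.0, 1.0]]
side [[432.1, 0.0, 321.3], [0.0, 432.1, 197.8], [0.0, 0.0, 1.0]] [[-0.723, -0.445, 0.529, 0.003], [-0.691, 0.44, -0.574, 0.542], [0.023, -0.78, -0.625, 0.714], [0.0, 0.0, 0.0, 1.0]]
```

View pics/scene0.png

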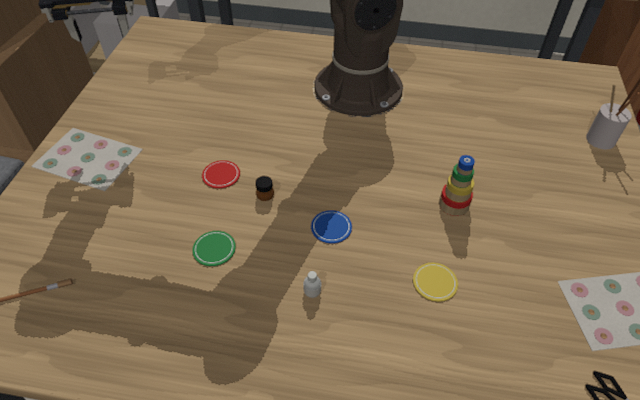

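View pics/side0.png

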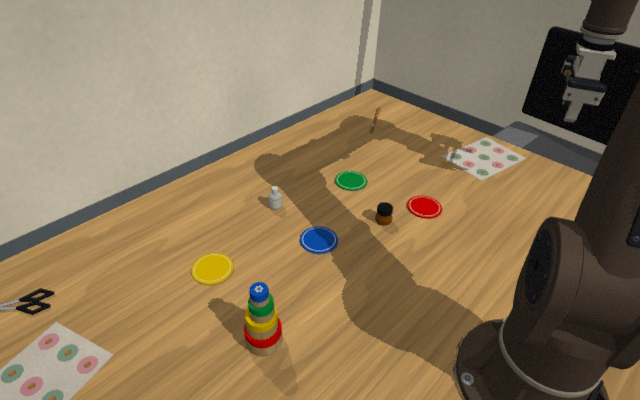

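The scene view shows the pads at red (221,174), green (214,248), blue (331,227) and yellow (435,283). The jar is at (264,188), the bottle at (312,285) and the stack at about (460,185), blue on top. The side view matches, with the stack at about (262,318).

```bash
cat > h.py <<'E'
import cv2, numpy as np, pickle
from scipy.spatial.transform import Rotation as R
HUE={'red':[(0,8),(172,180)],'yellow':[(22,34)],'green':[(55,85)],'blue':[(100,125)]}
def mask(img,c,smin=130,vmin=40):
    h=cv2.cvtColor(img,cv2.COLOR_RGB2HSV); m=0
    for a,b in HUE[c]: m=m|cv2.inRange(h,(a,smin,vmin),(b,255,255))
    return cv2.morphologyEx(m,cv2.MORPH_CLOSE,np.ones((5,5)))
def blobs(img,c,amin=60,**k):
    cs,_=cv2.findContours(mask(img,c,**k),cv2.RETR_EXTERNAL,cv2.CHAIN_APPROX_NONE)
    out=[]
    for q in cs:
        a=cv2.contourArea(q)
        if a>amin:
            e=cv2.fitEllipse(cv2.convexHull(q)); out.append((a,e[0],cv2.boundingRect(q)))
    return sorted(out,key=lambda t:-t[0])
def ray(K,T,px):
    d=T[:3,:3]@np.linalg.solve(K,[px[0],px[1],1.]); return T[:3,3],d
def onplane(K,T,px,z):
    o,d=ray(K,T,px); return o+d*(z-o[2])/d[2]
def tri(rays):
    A=0;b=0
    for o,d in rays:
        d=d/np.linalg.norm(d); P=np.eye(3)-np.outer(d,d); A=A+P; b=b+P@o
    return np.linalg.solve(A,b)
def tool(s):
    M=np.eye(4); M[:3,:3]=R.from_rotvec(s['ee_rot']).as_matrix(); M[:3,3]=s['position']; return M
E
python3 - <<'E'
from h import *
S={n:pickle.load(open(f"pics/{n}0.pkl","rb")) for n in("scene","side")}
for n,s in S.items():
    K,T=s["camera_matrix"],s["T"]
    for c in HUE:
        for a,e,bb in blobs(s["img"],c)[:4]:
            print(n,c,int(a),np.round(e,1),bb,onplane(K,T,e,.004).round(4)[:2])
px={'jar':[(264,182),(384,208)],'bottle':[(312.5,274),(275,189)],'bluetop':[(466.5,161),(259,288)]}
for k,v in px.items(): print(k,[onplane(S[n]["camera_matrix"],S[n]["T"],p,{'jar':.045,'bottle':.06,'bluetop':.144}[k]).round(3)[:2] for n,p in zip(S,v)])
from rig import r
print(tool(r.read_state()).round(3))
E
```

```text
scene red 806 [220.5 173.9] (202, 160, 38, 29) [ 0.4   -0.275]
scene red 207 [456.6 194.6] (441, 185, 32, 24) [0.3648 0.2755]
scene yellow 1307 [435.1 281.6] (413, 263, 45, 39) [0.6084 0.2339]
scene yellow 192 [460.1 183.6] (447, 175, 27, 21) [0.3284 0.2834]
scene green 1016 [213.6 248.2] (193, 232, 42, 34) [ 0.6087 -0.2252]
scene green 105 [462.8 172.2] (453, 165, 21, 17) [0.2896 0.2898]
scene blue 974 [331.  226.5] (311, 211, 41, 32) [0.5081 0.0065]
scene blue 162 [466.  162.6] (459, 156, 15, 15) [0.2555 0.2977]
side red 588 [424.2 206.6] (407, 196, 35, 23) [ 0.3912 -0.273 ]
side red 350 [262.6 329.7] (244, 318, 38, 31) [0.4051 0.2583]
side yellow 1014 [212.  268.4] (191, 253, 43, 32) [0.6008 0.2354]
side yellow 332 [260.7 316.2] (245, 306, 32, 27) [0.4311 0.2412]
side green 426 [350.5 180.6] (335, 172, 32, 19) [ 0.5991 -0.2226]
side green 209 [260.6 303.6] (248, 294, 25, 23) [0.4544 0.222 ]
side blue 740 [318.3 239.7] (300, 227, 38, 27) [0.4996 0.0087]
side blue 279 [258.7 291.9] (250, 282, 19, 21) [0.4799 0.2057]
jar [array([ 0.443, -0.156]), array([ 0.435, -0.152])]
bottle [array([ 0.67 , -0.004]), array([ 0.661, -0.002])]
bluetop [array([0.398, 0.267]), array([0.392, 0.266])]
[[ 0.933  0.36  -0.001  0.225]
 [ 0.36  -0.933  0.001 -0.583]
 [-0.    -0.001 -1.     0.226]
 [ 0.     0.     0.     1.   ]]
```

Emit:
apply_moves(
  rows=[
    [[0,0,-0.01],10.5],
    [[0,0,-0.01],10.6],
    [[0.02,-0.04,0],0],
    [[0.02,-0.04,0],0],
    [[0.02,-0.04,0],0],
  ],
  jaw=1,
)

```text
clock: 0.72
position: [0.2851, -0.4618, 0.2463]
ee_rot: [-3.141, 0.001, 0.001]
force: [0.5, -0.3, -0.4]
grip_width: 0.0919
gripper_force: 0.0
```

Emit:
apply_moves(
  rows=[
    [[0.02,-0.04,0],0],
    [[0.02,-0.04,0],0],
    [[0.02,-0.04,0],0],
    [[0.02,-0.04,0],0],
    [[0,0,0],0],
  ],
)

```text
clock: 1.35
position: [0.3664, -0.2999, 0.2466]
ee_rot: [-3.14, -0.009, -0.0]
force: [0.2, -0.7, -0.2]
grip_width: 0.0916
gripper_force: 0.0
```

```bash
cat >> h.py <<'E'
def wrist(tag):
    from rig import r,imaging
    st=r.read_state(); s=imaging.snapshot("wrist"); s["T"]=tool(st)@s["tool_from_camera"]; s["st"]=st
    pickle.dump(s,open(f"pics/{tag}.pkl","wb")); cv2.imwrite(f"pics/{tag}.png",s["img"][:,:,::-1]); return s
E
python3 - <<'E'
from h import *
s=wrist("w1"); print(tool(s["st"]).round(4),s["st"]["joints"].round(2)); print(s["tool_from_camera"].round(3),s["camera_matrix"].round(1))
for c in HUE:
  for a,e,bb in blobs(s["img"],c,300)[:3]: print(c,int(a),np.round(e),bb,onplane(s["camera_matrix"],s["T"],e,.004).round(4))
E
```

```text
[[ 1.000e+00  5.400e-03  3.000e-04  3.664e-01]
 [ 5.400e-03 -1.000e+00  1.200e-03 -2.999e-01]
 [ 3.000e-04 -1.200e-03 -1.000e+00  2.466e-01]
 [ 0.000e+00  0.000e+00  0.000e+00  1.000e+00]] [ 0.62  0.17 -0.05  1.89  0.01  1.07 -1.  ]
[[-0.001 -0.962 -0.273  0.072]
 [ 1.    -0.001  0.     0.001]
 [-0.    -0.273  0.962 -0.158]
 [ 0.     0.     0.     1.   ]] [[323.4   0.  312. ]
 [  0.  323.4 200. ]
 [  0.    0.    1. ]]
red 4096 [294. 144.] (258, 108, 72, 74) [ 0.3959 -0.2775  0.004 ]
blue 4979 [45. 47.] (6, 6, 80, 83) [0.5044 0.0035 0.004 ]
```

View pics/w1.png

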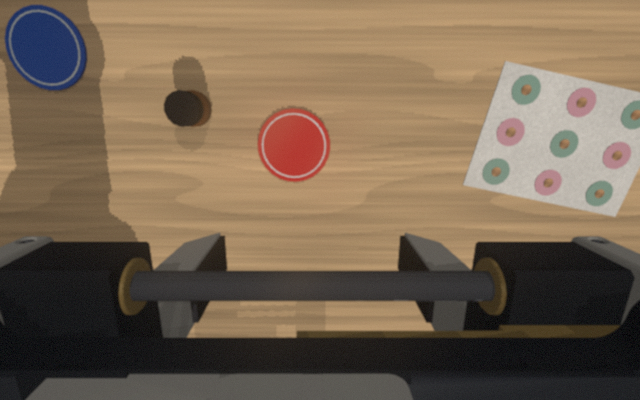

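The wrist view shows the red pad at (294,144), the blue pad at (45,47) and the jar at (187,107). Image up is world +x. I'll move to the stack next.

Emit:
apply_moves(
  rows=[
    [[0.02,-0.05,0],0],
    [[0.02,-0.05,-0.01],0],
    [[0.02,-0.05,-0.01],0],
    [[0,-0.055,-0.01],0],
    [[0,-0.055,0],0],
  ],
)

```text
clock: 2.02
position: [0.4255, -0.043, 0.2773]
ee_rot: [3.141, -0.004, 0.002]
force: [0.4, -0.4, -0.2]
grip_width: 0.0917
gripper_force: 0.0
```

Emit:
apply_moves(
  rows=[
    [[0,-0.055,0],0],
    [[-0.02,-0.05,0],0],
    [[-0.02,-0.05,0],0],
    [[-0.03,-0.05,0],0],
    [[-0.01,-0.05,0],0],
  ],
)

```text
clock: 2.65
position: [0.3444, 0.2119, 0.2768]
ee_rot: [3.141, -0.004, 0.001]
force: [1.8, -1.0, -0.0]
grip_width: 0.0916
gripper_force: 0.0
```

Emit:
apply_moves(
  rows=[
    [[0,-0.04,0],0],
    [[0,0,0],0],
    [[0,0,0],0],
    [[0,0,0],0],
    [[0,0,0],0],
  ],
)

```text
clock: 3.28
position: [0.3456, 0.2507, 0.2767]
ee_rot: [3.141, -0.004, 0.0]
force: [0.4, -1.0, 0.3]
grip_width: 0.0918
gripper_force: 0.0
```

```bash
cat >> h.py <<'E'
TOP={'blue':.144,'green':.114,'yellow':.08,'red':.042}
def show(tag):
    s=wrist(tag); print(tool(s["st"]).round(4)[:3],s["st"]["joints"].round(2))
    for c in HUE:
      for a,e,bb in blobs(s["img"],c,300)[:3]: print(c,int(a),np.round(e),bb,[onplane(s["camera_matrix"],s["T"],e,z).round(4)[:2] for z in (.004,TOP[c])])
E
python3 -c "
from h import *;show('w2')"
```

```text
[[ 1.000e+00 -2.400e-03  2.000e-04  3.456e-01]
 [-2.400e-03 -1.000e+00 -4.000e-04  2.507e-01]
 [ 2.000e-04  4.000e-04 -1.000e+00  2.767e-01]] [-0.19  0.12 -0.61  1.91  0.07  1.14 -2.4 ]
blue 4309 [514.  33.] (477, 0, 75, 74) [array([0.5041, 0.005 ]), array([0.4761, 0.0846])]
```

View pics/w2.png

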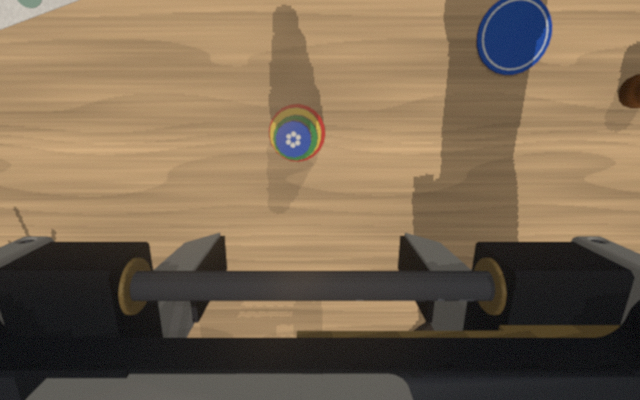

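The wrist view shows the stack with the blue lid's flower centre at about (293,139) and the outer red ring at about (297,132). The blue pad is at (514,35).

```bash
python3 -c "
from h import *
s=pickle.load(open('pics/w2.pkl','rb'));K,T=s['camera_matrix'],s['T']
print(onplane(K,T,(293.5,139),.144),onplane(K,T,(297.5,133),.042))
for c in HUE:
  for a,e,bb in blobs(s['img'],c,30,smin=80)[:3]: print(c,a,np.round(e,1),bb,onplane(K,T,e,TOP[c]).round(4),s['img'][int(e[1]),int(e[0])])
"
```

```text
[0.39173388 0.26627388 0.144     ] [0.3896307  0.26705843 0.042     ]
red 180.0 [296.9 132.6] (276, 104, 49, 58) [0.3901 0.2678 0.042 ] [104 113 157]
yellow 333.5 [295.1 134.1] (271, 109, 49, 47) [0.3912 0.268  0.08  ] [178 175 176]
green 124.0 [296.2 138.1] (286, 123, 31, 36) [0.3899 0.2653 0.114 ] [162 161 170]
blue 4416.0 [514.   33.5] (477, 0, 75, 75) [0.476  0.0846 0.144 ] [ 25  51 104]
blue 911.0 [293.1 139.1] (276, 122, 35, 35) [0.3917 0.2666 0.144 ] [ 75  93 153]
```

Emit:
apply_moves(
  rows=[
    [[0.023,-0.008,0],0],
    [[0.0225,-0.0085,0],0],
    [[0,0,0.03],0],
    [[0,0,0.04],0],
    [[0,0,0.04],0],
  ],
  jaw=0.7,
)

```text
clock: 3.95
position: [0.391, 0.2678, 0.1658]
ee_rot: [-3.141, 0.002, -0.001]
force: [1.5, -0.2, -0.4]
grip_width: 0.0645
gripper_force: 0.0
```

Emit:
apply_moves(
  rows=[
    [[0,0,0.03],0],
    [[0,0,0.014],0],
    [[0,0,0.003],0],
    [[0,0,0],0],
    [[0,0,0],0],
  ],
)

```text
clock: 4.58
position: [0.3913, 0.2686, 0.1207]
ee_rot: [-3.141, 0.001, -0.003]
force: [-0.8, -0.1, 0.7]
grip_width: 0.0639
gripper_force: 0.0
```

```bash
python3 -c "
from h import *
from rig import imaging,r
wrist('w3')
for n in ('side',):
    s=imaging.snapshot(n)['img'][230:400,160:380]; cv2.imwrite('pics/s3.png',cv2.resize(s[:,:,::-1],None,fx=3,fy=3))
print(r.read_state()['position'])
"
```

```text
[0.39108244 0.26845538 0.12045115]
```

View pics/s3.png

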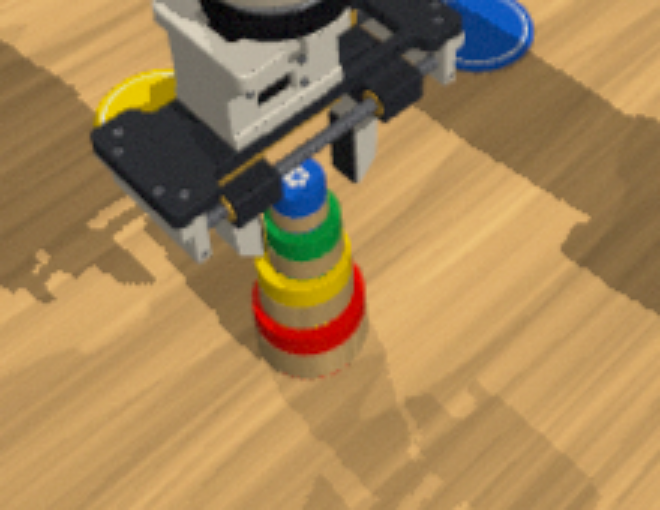

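The side view crop shows the fingers straddling the blue box, which sits centred at about (300,185) and clear of the green lid. I'll close the gripper now.

Emit:
apply_moves(
  rows=[
    [[0,0.001,0.001],0],
    [[0,0,0],0],
    [[0,0,0],0],
    [[0,0,0],0],
    [[0,0,0],0],
  ],
  jaw=0.1,
)

```text
clock: 5.3
position: [0.3907, 0.2672, 0.1187]
ee_rot: [3.142, -0.001, 0.0]
force: [-0.1, 0.6, 0.4]
grip_width: 0.031
gripper_force: 30.0
```

Emit:
apply_moves(
  rows=[
    [[0,0,0],0],
    [[0,0,-0.004],0],
    [[0,0,-0.01],0],
    [[0,0,-0.02],0],
    [[0,0,-0.02],0],
  ],
)

```text
clock: 5.92
position: [0.3907, 0.2673, 0.1739]
ee_rot: [-3.141, 0.001, -0.0]
force: [1.3, 0.2, -0.0]
grip_width: 0.0313
gripper_force: 30.0
```

Emit:
apply_moves(
  rows=[
    [[0.02,0.045,0],0],
    [[0.02,0.045,0],0],
    [[0.02,0.045,0],0],
    [[0.02,0.045,0],0],
    [[0.02,0.045,0],0],
  ],
)

```text
clock: 6.55
position: [0.4913, 0.0407, 0.1736]
ee_rot: [-3.141, 0.001, -0.002]
force: [1.7, -0.3, 0.2]
grip_width: 0.0312
gripper_force: 30.0
```

Emit:
apply_moves(
  rows=[
    [[0.013,0.038,0],0],
    [[0,0,0.03],0],
    [[0,0,0.04],0],
    [[0,0,0.04],0],
    [[0,0,0.02],0],
  ],
)

```text
clock: 7.18
position: [0.5028, 0.004, 0.0415]
ee_rot: [-3.142, 0.001, 0.003]
force: [0.0, 0.5, 0.6]
grip_width: 0.0314
gripper_force: 30.0
```

Emit:
apply_moves(
  rows=[
    [[0,0,0.015],0],
    [[0,0,0.005],0],
    [[0,0,0],0],
    [[0,0,0],0],
    [[0,0,0],0],
  ],
)

```text
clock: 7.8
position: [0.504, 0.0041, 0.0233]
ee_rot: [3.142, -0.001, 0.002]
force: [-0.3, -0.2, -0.2]
grip_width: 0.0312
gripper_force: 30.0
```

```bash
python3 -c "
from h import *;show('w4')"
```

```text
[[ 1.00e+00 -6.00e-04  1.10e-03  5.04e-01]
 [-6.00e-04 -1.00e+00 -1.00e-04  4.10e-03]
 [ 1.10e-03  1.00e-04 -1.00e+00  2.33e-02]] [ 0.16  0.55 -0.37  2.05  0.33  0.6  -2.01]
blue 4697 [310. 233.] (248, 177, 125, 65) [array([0.5061, 0.0046]), array([0.5612, 0.0037])]
blue 1956 [312. 264.] (278, 228, 69, 43) [array([0.4859, 0.0036]), array([0.5569, 0.0035])]
blue 774 [282. 207.] (236, 163, 86, 79) [array([0.5217, 0.0205]), array([0.5646, 0.0071])]
```

View pics/w4.png

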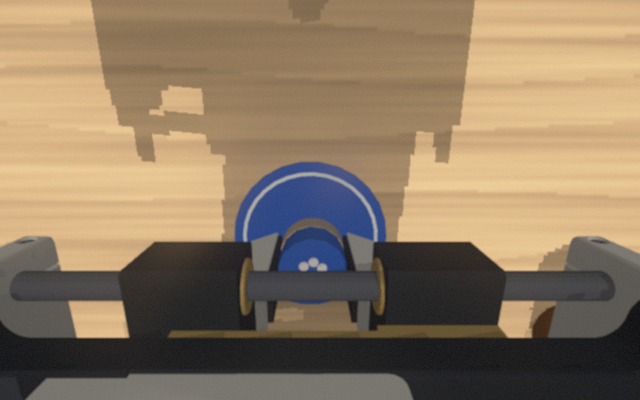

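The wrist view shows the blue box held at (312,265), centred in the blue pad's printed circle. I'll lower and release it.

Emit:
apply_moves(
  rows=[
    [[0,0,0.007],0],
    [[0,0,0.004],0],
    [[0,0,0.002],0],
    [[0,0,0.001],0],
    [[0,0,0],0],
  ],
)

```text
clock: 8.48
position: [0.5035, 0.0042, 0.0087]
ee_rot: [3.142, -0.001, 0.0]
force: [-0.6, 0.4, -0.2]
grip_width: 0.0312
gripper_force: 30.0
```

Emit:
apply_moves(
  rows=[
    [[0,0,0.0005],0],
    [[0,0,0.0005],0],
    [[0,0,0],0],
    [[0,0,0],0],
    [[0,0,0],0],
  ],
)

```text
clock: 9.1
position: [0.5036, 0.0042, 0.0086]
ee_rot: [3.141, -0.001, 0.001]
force: [-4.1, -0.5, 15.0]
grip_width: 0.0313
gripper_force: 30.0
```

Emit:
apply_moves(
  rows=[
    [[0,0,0],0],
    [[0,0,0],0],
    [[0,0,0],0],
    [[0,0,0],0],
    [[0,0,0],0],
  ],
  jaw=0.75,
)

```text
clock: 9.72
position: [0.5035, 0.0041, 0.0076]
ee_rot: [3.142, -0.001, -0.0]
force: [0.3, 0.2, -0.1]
grip_width: 0.0682
gripper_force: 0.0
```

Emit:
apply_moves(
  rows=[
    [[0,0,-0.01],0],
    [[0,0,-0.04],0],
    [[0,0,-0.05],0],
    [[0,0,-0.05],0],
    [[0,0,-0.05],0],
  ],
)

```text
clock: 10.35
position: [0.5032, 0.0042, 0.2101]
ee_rot: [-3.141, 0.0, -0.001]
force: [0.6, 0.7, -0.2]
grip_width: 0.0687
gripper_force: 0.0
```

Emit:
apply_moves(
  rows=[
    [[-0.03,-0.05,-0.01],0],
    [[-0.03,-0.05,0],0],
    [[-0.03,-0.05,0],0],
    [[-0.03,-0.05,0],0],
    [[-0.03,-0.05,0],0],
  ],
)

```text
clock: 10.98
position: [0.3524, 0.2555, 0.2186]
ee_rot: [-3.141, 0.001, -0.002]
force: [0.9, 0.7, -0.3]
grip_width: 0.0688
gripper_force: 0.0
```

Emit:
apply_moves(
  rows=[
    [[0,0,0],0],
    [[0,0,0],0],
    [[0,0,0],0],
    [[0,0,0],0],
    [[0,0,0],0],
  ],
)

```text
clock: 11.6
position: [0.354, 0.2536, 0.2177]
ee_rot: [3.141, -0.003, -0.0]
force: [0.6, 0.4, -0.1]
grip_width: 0.0685
gripper_force: 0.0
```

```bash
sed -i 's/amin=60/amin=60/; s/blobs(s\["img"\],c,300)/blobs(s["img"],c,300,smin=80)/' h.py; python3 -c "
from h import *;show('w5')
from rig import imaging
s=imaging.snapshot('scene');K,T=s['camera_matrix'],s['T']
for a,e,bb in blobs(s['img'],'blue'): print(a,e,bb)"
```

```text
[[ 1.000e+00 -1.900e-03 -0.000e+00  3.540e-01]
 [-1.900e-03 -1.000e+00 -2.000e-04  2.536e-01]
 [-0.000e+00  2.000e-04 -1.000e+00  2.177e-01]] [-0.17  0.2  -0.66  1.98  0.15  1.01 -2.47]
yellow 573 [295. 148.] (266, 118, 59, 51) [array([0.3824, 0.2722]), array([0.3914, 0.2683])]
green 1964 [295. 154.] (270, 129, 51, 52) [array([0.3756, 0.2718]), array([0.3906, 0.2663])]
blue 5503 [550.  30.] (506, 0, 88, 78) [array([0.5044, 0.0052]), array([0.475 , 0.0984])]
971.0 (330.98883056640625, 226.46653747558594) (311, 211, 40, 32)
```

View pics/w5.png

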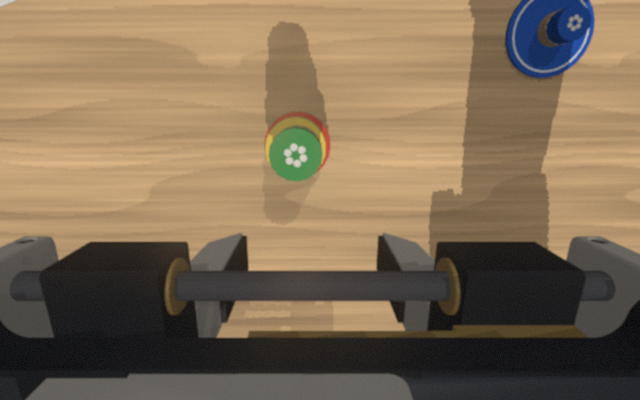

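The blue box stands on the blue pad at about (555,35). The stack's green lid centre is at (295,154), which is (0.3906, 0.2665).

Emit:
apply_moves(
  rows=[
    [[0.0365,-0.013,0],0],
    [[0,0,0.03],0],
    [[0,0,0.04],0],
    [[0,0,0.035],0],
    [[0,0,0.018],0],
  ],
)

```text
clock: 12.32
position: [0.3895, 0.2665, 0.0929]
ee_rot: [3.14, -0.001, -0.003]
force: [-0.3, -0.0, 0.3]
grip_width: 0.0689
gripper_force: 0.0
```

Emit:
apply_moves(
  rows=[
    [[0,0,0.009],0],
    [[0,0,0],0],
    [[0,0,0],0],
    [[0,0,0],0],
    [[0,0,0],0],
  ],
)

```text
clock: 12.95
position: [0.3905, 0.2673, 0.0862]
ee_rot: [-3.141, 0.001, -0.001]
force: [0.7, -0.5, -0.6]
grip_width: 0.0688
gripper_force: 0.0
```

Emit:
apply_moves(
  rows=[
    [[0,0,0.001],0],
    [[0,0,0],0],
    [[0,0,0],0],
    [[0,0,0],0],
    [[0,0,0],0],
  ],
  jaw=0.2,
)

```text
clock: 13.58
position: [0.3902, 0.2672, 0.0847]
ee_rot: [3.142, -0.001, -0.0]
force: [-0.1, -0.0, 0.4]
grip_width: 0.0431
gripper_force: 30.0
```

Emit:
apply_moves(
  rows=[
    [[0,0,0],0],
    [[0,0,-0.005],0],
    [[0,0,-0.015],0],
    [[0,0,-0.03],0],
    [[0,0,-0.03],0],
  ],
)

```text
clock: 14.2
position: [0.39, 0.2674, 0.1665]
ee_rot: [-3.141, 0.0, -0.0]
force: [0.2, -0.0, -0.2]
grip_width: 0.0432
gripper_force: 30.0
```

Emit:
apply_moves(
  rows=[
    [[0.015,0.045,0],0],
    [[0.015,0.05,0],0],
    [[0.015,0.05,0],0],
    [[0.015,0.05,0],0],
    [[0.015,0.05,0],0],
  ],
)

```text
clock: 14.82
position: [0.4656, 0.0207, 0.166]
ee_rot: [-3.141, 0.0, -0.003]
force: [1.6, 0.2, -0.6]
grip_width: 0.0437
gripper_force: 30.0
```

Emit:
apply_moves(
  rows=[
    [[0.015,0.05,0],0],
    [[0.015,0.05,0],0],
    [[0.015,0.05,0],0],
    [[0.015,0.05,0],0],
    [[0.015,0.04,0],0],
  ],
)

```text
clock: 15.45
position: [0.5402, -0.2204, 0.1659]
ee_rot: [3.141, -0.003, 0.002]
force: [0.2, 0.6, 0.2]
grip_width: 0.0436
gripper_force: 30.0
```

Emit:
apply_moves(
  rows=[
    [[0,0,0],0],
    [[0,0,0],0],
    [[0,0,0],0],
    [[0,0,0],0],
    [[0,0,0],0],
  ],
)

```text
clock: 16.08
position: [0.5399, -0.2174, 0.1649]
ee_rot: [3.142, 0.0, 0.0]
force: [0.2, 0.0, -0.2]
grip_width: 0.0428
gripper_force: 30.0
```

```bash
python3 -c "
from h import *;show('w6')"
```

```text
[[ 1.000e+00  3.000e-04  1.000e-04  5.399e-01]
 [ 3.000e-04 -1.000e+00 -1.000e-04 -2.174e-01]
 [ 1.000e-04  1.000e-04 -1.000e+00  1.649e-01]] [ 0.59  0.46 -0.43  1.73  0.22  1.   -1.48]
red 866 [351. 318.] (327, 300, 47, 31) [array([ 0.3814, -0.2628]), array([ 0.4088, -0.2575])]
green 5166 [322. 116.] (281, 69, 81, 95) [array([ 0.6049, -0.2276]), array([ 0.6074, -0.2243])]
green 2492 [312. 258.] (264, 232, 97, 40) [array([ 0.4562, -0.2176]), array([ 0.51  , -0.2177])]
green 888 [311. 307.] (275, 300, 75, 19) [array([ 0.3962, -0.2168]), array([ 0.4706, -0.2172])]
blue 5320 [ 98. 216.] (55, 176, 88, 81) [array([0.505, 0.004]), array([ 0.552 , -0.0933])]
```

View pics/w6.png

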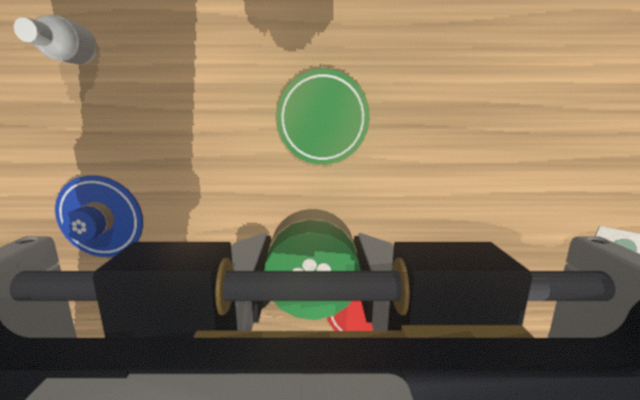

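The wrist view shows the green pad at (322,116), which is (0.605, -0.2275). The green box is held at (312,265), the blue box is in place at (98,216), and the bottle at (55,38) is well clear.

Emit:
apply_moves(
  rows=[
    [[0.033,0.005,0],0],
    [[0.032,0.005,0],0],
    [[0,0,0.03],0],
    [[0,0,0.04],0],
    [[0,0,0.04],0],
  ],
)

```text
clock: 16.75
position: [0.6051, -0.2279, 0.0537]
ee_rot: [3.141, -0.001, 0.001]
force: [0.6, 0.1, -1.0]
grip_width: 0.0432
gripper_force: 30.0
```

Emit:
apply_moves(
  rows=[
    [[0,0,0.025],0],
    [[0,0,0.012],0],
    [[0,0,0.004],0],
    [[0,0,0.002],0],
    [[0,0,0],0],
  ],
)

```text
clock: 17.38
position: [0.6054, -0.2281, 0.0126]
ee_rot: [3.141, -0.001, 0.002]
force: [-0.1, 0.1, -0.4]
grip_width: 0.0436
gripper_force: 30.0
```

Emit:
apply_moves(
  rows=[
    [[0,0,0.001],0],
    [[0,0,0.001],0],
    [[0,0,0],0],
    [[0,0,0],0],
    [[0,0,0],0],
  ],
)

```text
clock: 18.0
position: [0.6049, -0.2279, 0.0097]
ee_rot: [3.142, -0.001, 0.0]
force: [0.5, 0.4, -1.1]
grip_width: 0.0434
gripper_force: 30.0
```

Emit:
apply_moves(
  rows=[
    [[0,0,0.0005],0],
    [[0,0,0.0005],0],
    [[0,0,0.0005],0],
    [[0,0,0],0],
    [[0,0,0],0],
  ],
)

```text
clock: 18.62
position: [0.6049, -0.2279, 0.0088]
ee_rot: [3.141, -0.001, 0.0]
force: [-2.1, 0.9, 6.1]
grip_width: 0.0437
gripper_force: 30.0
```

Emit:
apply_moves(
  rows=[
    [[0,0,0],0],
    [[0,0,0],0],
    [[0,0,0],0],
    [[0,0,0],0],
    [[0,0,0],0],
  ],
  jaw=0.85,
)

```text
clock: 19.25
position: [0.6049, -0.2279, 0.0081]
ee_rot: [3.142, -0.001, -0.0]
force: [0.1, -0.1, 0.4]
grip_width: 0.0779
gripper_force: 0.0
```

Emit:
apply_moves(
  rows=[
    [[0,0,-0.01],0],
    [[0,0,-0.04],0],
    [[0,0,-0.05],0],
    [[0,0,-0.05],0],
    [[0,0,-0.05],0],
  ],
)

```text
clock: 19.88
position: [0.6048, -0.2278, 0.2108]
ee_rot: [3.141, -0.001, 0.001]
force: [1.4, -0.6, -0.1]
grip_width: 0.0779
gripper_force: 0.0
```

Emit:
apply_moves(
  rows=[
    [[-0.025,-0.05,0],0],
    [[-0.025,-0.05,0],0],
    [[-0.025,-0.05,0],0],
    [[-0.025,-0.05,0],0],
    [[-0.025,-0.05,0],0],
  ],
)

```text
clock: 20.5
position: [0.4792, 0.0238, 0.2091]
ee_rot: [3.141, -0.001, 0.002]
force: [0.5, -0.0, 1.0]
grip_width: 0.0782
gripper_force: 0.0
```

Emit:
apply_moves(
  rows=[
    [[-0.025,-0.05,0],0],
    [[-0.025,-0.05,0],0],
    [[-0.025,-0.05,0],0],
    [[-0.025,-0.05,0],0],
    [[-0.025,-0.035,0],0],
  ],
)

```text
clock: 21.12
position: [0.354, 0.2595, 0.2092]
ee_rot: [-3.141, -0.002, -0.002]
force: [0.8, -0.2, 0.4]
grip_width: 0.078
gripper_force: 0.0
```

Emit:
apply_moves(
  rows=[
    [[0,0,0],0],
    [[0,0,0],0],
    [[0,0,0],0],
    [[0,0,0],0],
    [[0,0,0],0],
  ],
)

```text
clock: 21.75
position: [0.3555, 0.2567, 0.2082]
ee_rot: [3.141, -0.003, -0.0]
force: [0.7, -1.2, -0.2]
grip_width: 0.0781
gripper_force: 0.0
```

```bash
python3 -c "
from h import *;show('w7')
from rig import imaging
s=imaging.snapshot('scene')['img']; cv2.imwrite('pics/sc7.png',s[100:340,150:530,::-1])"
```

```text
[[ 1.000e+00 -1.700e-03 -0.000e+00  3.555e-01]
 [-1.700e-03 -1.000e+00 -1.000e-04  2.567e-01]
 [-0.000e+00  1.000e-04 -1.000e+00  2.082e-01]] [-0.14  0.23 -0.7   1.98  0.17  0.99 -2.5 ]
yellow 2932 [298. 151.] (268, 119, 61, 64) [array([0.3824, 0.2714]), array([0.3919, 0.2682])]
blue 5704 [559.  29.] (514, 0, 91, 78) [array([0.5042, 0.0052]), array([0.4747, 0.1021])]
```

View pics/sc7.png

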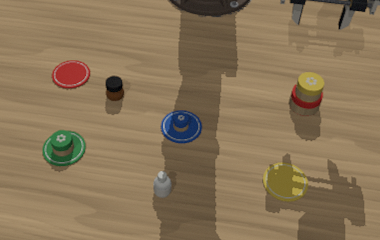

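The scene crop shows the blue box at (181,123) and the green box at (62,145), both centred on their pads. The yellow box is on top of the red at (308,88), at (0.3917, 0.268).

Emit:
apply_moves(
  rows=[
    [[0.036,-0.0115,0],0],
    [[0,0,0.03],0],
    [[0,0,0.045],0],
    [[0,0,0.045],0],
    [[0,0,0.025],0],
  ],
)

```text
clock: 22.48
position: [0.3904, 0.2679, 0.0611]
ee_rot: [3.14, -0.001, -0.004]
force: [0.2, 0.3, 0.4]
grip_width: 0.0777
gripper_force: 0.0
```

Emit:
apply_moves(
  rows=[
    [[0,0,0.011],0],
    [[0,0,0.003],0],
    [[0,0,0.001],0],
    [[0,0,0],0],
    [[0,0,0],0],
  ],
)

```text
clock: 23.1
position: [0.3915, 0.2689, 0.0488]
ee_rot: [-3.141, 0.001, -0.001]
force: [0.3, -0.4, -0.1]
grip_width: 0.0782
gripper_force: 0.0
```

Emit:
apply_moves(
  rows=[
    [[0,0.0005,0.001],0],
    [[0,0,0],0],
    [[0,0,0],0],
    [[0,0,0],0],
    [[0,0,0],0],
  ],
  jaw=0.3,
)

```text
clock: 23.72
position: [0.3912, 0.2682, 0.0472]
ee_rot: [3.142, -0.001, 0.0]
force: [-0.4, 0.7, 0.1]
grip_width: 0.0552
gripper_force: 30.0
```

Emit:
apply_moves(
  rows=[
    [[0,0,0],0],
    [[0,0,-0.005],0],
    [[0,0,-0.015],0],
    [[0,0,-0.03],0],
    [[0,0,-0.04],0],
  ],
)

```text
clock: 24.35
position: [0.3906, 0.2679, 0.1385]
ee_rot: [3.141, -0.0, -0.002]
force: [0.5, 0.4, -0.5]
grip_width: 0.0556
gripper_force: 30.0
```

Emit:
apply_moves(
  rows=[
    [[0.04,0.008,-0.01],0],
    [[0.04,0.008,0],0],
    [[0.04,0.008,0],0],
    [[0.035,0.009,0],0],
    [[0,0,0],0],
  ],
)

```text
clock: 24.98
position: [0.5487, 0.2334, 0.1478]
ee_rot: [-3.141, 0.007, -0.002]
force: [-1.1, 0.8, -0.8]
grip_width: 0.0554
gripper_force: 30.0
```

Emit:
apply_moves(
  rows=[
    [[0,0,0],0],
    [[0,0,0],0],
    [[0,0,0],0],
    [[0,0,0],0],
    [[0,0,0],0],
  ],
)

```text
clock: 25.6
position: [0.546, 0.2352, 0.1473]
ee_rot: [3.141, -0.001, 0.0]
force: [0.5, 0.4, -0.4]
grip_width: 0.0557
gripper_force: 30.0
```

```bash
python3 -c "
from h import *;show('w8')"
```

```text
[[ 1.000e+00 -4.000e-04  0.000e+00  5.460e-01]
 [-4.000e-04 -1.000e+00 -1.000e-04  2.352e-01]
 [ 0.000e+00  1.000e-04 -1.000e+00  1.473e-01]] [-0.11  0.53 -0.56  1.71  0.32  1.   -2.35]
yellow 7598 [314. 123.] (266, 73, 98, 101) [array([0.6056, 0.2324]), array([0.6088, 0.233 ])]
yellow 5511 [311. 265.] (245, 210, 134, 62) [array([0.463 , 0.2355]), array([0.5021, 0.2353])]
yellow 2955 [301. 134.] (253, 300, 117, 45) [array([0.5959, 0.2446]), array([0.6015, 0.2421])]
blue 4916 [543. 227.] (497, 186, 92, 82) [array([0.5046, 0.0053]), array([0.5574, 0.1117])]
```

View pics/w8.png

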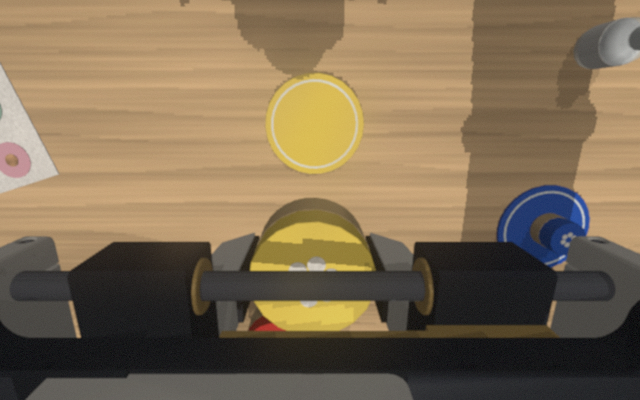

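The yellow pad is at (314,123), which is (0.6056, 0.2324), and the yellow box is held at (312,268).

Emit:
apply_moves(
  rows=[
    [[0.03,0.0015,0],0],
    [[0.0295,0.0015,0],0],
    [[0,0,0.03],0],
    [[0,0,0.04],0],
    [[0,0,0.035],0],
  ],
)

```text
clock: 26.28
position: [0.6055, 0.2319, 0.0408]
ee_rot: [3.141, -0.001, -0.0]
force: [-0.2, -0.5, -0.8]
grip_width: 0.0551
gripper_force: 30.0
```

Emit:
apply_moves(
  rows=[
    [[0,0,0.018],0],
    [[0,0,0.009],0],
    [[0,0,0.003],0],
    [[0,0,0.001],0],
    [[0,0,0],0],
  ],
)

```text
clock: 26.9
position: [0.6062, 0.2323, 0.0121]
ee_rot: [-3.141, 0.001, -0.002]
force: [0.3, -0.1, -0.6]
grip_width: 0.0555
gripper_force: 30.0
```

Emit:
apply_moves(
  rows=[
    [[0,0,0.001],0],
    [[0,0,0],0],
    [[0,0,0],0],
    [[0,0,0],0],
    [[0,0,0],0],
  ],
)

```text
clock: 27.52
position: [0.6056, 0.232, 0.0102]
ee_rot: [3.142, -0.001, -0.0]
force: [-0.1, -0.9, -0.3]
grip_width: 0.0555
gripper_force: 30.0
```

Emit:
apply_moves(
  rows=[
    [[0,0,0.0005],0],
    [[0,0,0.0005],0],
    [[0,0,0.0005],0],
    [[0,0,0],0],
    [[0,0,0],0],
  ],
)

```text
clock: 28.15
position: [0.6057, 0.232, 0.0093]
ee_rot: [3.141, -0.001, 0.0]
force: [-2.5, -1.1, 5.4]
grip_width: 0.0555
gripper_force: 30.0
```

Emit:
apply_moves(
  rows=[
    [[0,0,0],0],
    [[0,0,0],0],
    [[0,0,0],0],
    [[0,0,0],0],
    [[0,0,0],0],
  ],
  jaw=1,
)

```text
clock: 28.78
position: [0.6057, 0.2321, 0.0087]
ee_rot: [3.142, -0.001, -0.0]
force: [0.7, -0.5, -0.3]
grip_width: 0.0914
gripper_force: 0.0
```

Emit:
apply_moves(
  rows=[
    [[0,0,-0.01],0],
    [[0,0,-0.04],0],
    [[0,0,-0.05],0],
    [[0,0,-0.05],0],
    [[0,0,-0.05],0],
  ],
)

```text
clock: 29.4
position: [0.6055, 0.2321, 0.2113]
ee_rot: [-3.141, 0.0, -0.001]
force: [1.0, 0.2, -0.4]
grip_width: 0.0916
gripper_force: 0.0
```

Emit:
apply_moves(
  rows=[
    [[-0.05,-0.005,0],0],
    [[-0.05,-0.005,0],0],
    [[-0.05,-0.005,0],0],
    [[-0.05,-0.005,0],0],
    [[-0.05,-0.005,0],0],
  ],
)

```text
clock: 30.02
position: [0.354, 0.2575, 0.2094]
ee_rot: [-3.141, 0.0, -0.002]
force: [-0.3, 1.9, 1.0]
grip_width: 0.0918
gripper_force: 0.0
```

Emit:
apply_moves(
  rows=[
    [[0,0,0],0],
    [[0,0,0],0],
    [[0,0,0],0],
    [[0,0,0],0],
    [[0,0,0],0],
  ],
)

```text
clock: 30.65
position: [0.356, 0.2571, 0.2085]
ee_rot: [3.142, -0.002, -0.001]
force: [-0.5, 0.6, -0.2]
grip_width: 0.0917
gripper_force: 0.0
```

```bash
python3 -c "
from h import *;show('w9')"
```

```text
[[ 1.000e+00 -1.200e-03 -5.000e-04  3.560e-01]
 [-1.200e-03 -1.000e+00 -0.000e+00  2.571e-01]
 [-5.000e-04  0.000e+00 -1.000e+00  2.085e-01]] [-0.16  0.22 -0.69  1.98  0.17  0.99 -2.49]
red 3518 [300. 147.] (267, 114, 67, 68) [array([0.3864, 0.2695]), array([0.3908, 0.2681])]
blue 5746 [559.  30.] (514, 0, 91, 79) [array([0.5043, 0.0053]), array([0.475 , 0.1022])]
```

View pics/w9.png

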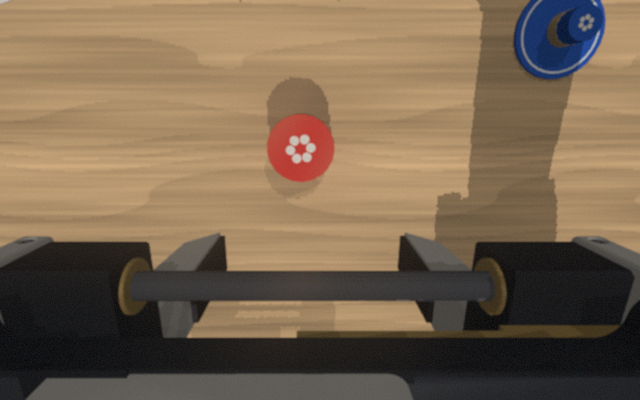

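The red box is at (300,148), which is (0.391, 0.268), and stands alone.

Emit:
apply_moves(
  rows=[
    [[0.035,-0.011,0],0],
    [[0,0,0.03],0],
    [[0,0,0.045],0],
    [[0,0,0.045],0],
    [[0,0,0.03],0],
  ],
)

```text
clock: 31.32
position: [0.3902, 0.2676, 0.0567]
ee_rot: [3.141, -0.001, -0.003]
force: [0.8, -0.6, 0.9]
grip_width: 0.0917
gripper_force: 0.0
```

Emit:
apply_moves(
  rows=[
    [[0,0,0.02],0],
    [[0,0,0.015],0],
    [[0,0,0.009],0],
    [[0,0,0.002],0],
    [[0,0,0],0],
  ],
)

```text
clock: 31.95
position: [0.3909, 0.2684, 0.013]
ee_rot: [-3.141, 0.001, -0.001]
force: [-0.0, 0.2, 0.2]
grip_width: 0.0923
gripper_force: 0.0
```

Emit:
apply_moves(
  rows=[
    [[0,0,0],0],
    [[0,0,0],0],
    [[0,0,0],0],
    [[0,0,0],0],
    [[0,0,0],0],
  ],
  jaw=0.45,
)

```text
clock: 32.58
position: [0.3909, 0.2683, 0.013]
ee_rot: [-3.141, 0.001, -0.001]
force: [-1.0, -1.0, 4.8]
grip_width: 0.0672
gripper_force: 30.0
```

Emit:
apply_moves(
  rows=[
    [[0,0,0],0],
    [[0,0,-0.005],0],
    [[0,0,-0.015],0],
    [[0,0,-0.04],0],
    [[0,0,-0.05],0],
  ],
)

```text
clock: 33.2
position: [0.3899, 0.2678, 0.1241]
ee_rot: [3.141, -0.0, -0.003]
force: [2.0, 0.7, -1.1]
grip_width: 0.0677
gripper_force: 30.0
```

Emit:
apply_moves(
  rows=[
    [[0.01,0.045,0],0],
    [[0.01,0.05,0],0],
    [[0.005,0.05,0],0],
    [[0,0.05,0],0],
    [[0,0.05,0],0],
  ],
)

```text
clock: 33.83
position: [0.4155, 0.0217, 0.1236]
ee_rot: [-3.142, 0.0, -0.001]
force: [0.9, -0.6, 0.2]
grip_width: 0.0674
gripper_force: 30.0
```

Emit:
apply_moves(
  rows=[
    [[0,0.05,0],0],
    [[-0.01,0.05,0],0],
    [[-0.015,0.05,0],0],
    [[-0.02,0.05,0],0],
    [[-0.02,0.05,0],0],
  ],
)

```text
clock: 34.45
position: [0.3498, -0.2282, 0.1237]
ee_rot: [3.141, -0.0, 0.002]
force: [1.1, -0.3, -1.8]
grip_width: 0.0677
gripper_force: 30.0
```

Emit:
apply_moves(
  rows=[
    [[-0.01,0.045,0],0],
    [[0,0,0],0],
    [[0,0,0],0],
    [[0,0,0],0],
    [[0,0,0],0],
  ],
)

```text
clock: 35.08
position: [0.3408, -0.2709, 0.1229]
ee_rot: [-3.141, -0.002, -0.0]
force: [-0.0, 0.1, -0.7]
grip_width: 0.0679
gripper_force: 30.0
```

```bash
python3 -c "
from h import *;show('w10')"
```

```text
[[ 1.000e+00  1.400e-03  1.000e-04  3.408e-01]
 [ 1.400e-03 -1.000e+00  1.000e-04 -2.709e-01]
 [ 1.000e-04 -1.000e-04 -1.000e+00  1.229e-01]] [ 0.86  0.29 -0.38  2.12  0.15  0.76 -1.18]
red 8960 [319. 129.] (266, 75, 107, 109) [array([ 0.3965, -0.2775]), array([ 0.3988, -0.2766])]
red 7994 [314. 249.] (227, 197, 171, 76) [array([ 0.2875, -0.273 ]), array([ 0.3047, -0.2728])]
red 3339 [312. 305.] (242, 300, 141, 32) [array([ 0.2269, -0.2712]), array([ 0.2525, -0.2712])]
```

View pics/w10.png

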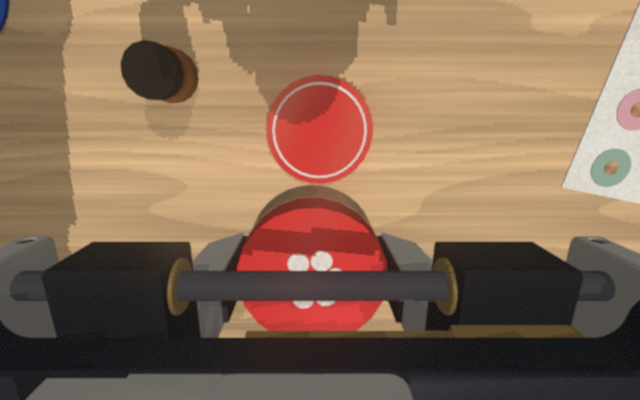

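The red pad is at (319,129), which is (0.3965, -0.2775). The red box is held at (312,268), and the jar at (160,72) is clear of the fingers.

Emit:
apply_moves(
  rows=[
    [[0.028,0.0035,0],0],
    [[0.0275,0.003,0],0],
    [[0,0,0.03],0],
    [[0,0,0.035],0],
    [[0,0,0.02],0],
  ],
)

```text
clock: 35.75
position: [0.3954, -0.2774, 0.0362]
ee_rot: [-3.141, -0.001, 0.002]
force: [0.4, 0.2, -1.3]
grip_width: 0.0676
gripper_force: 30.0
```

Emit:
apply_moves(
  rows=[
    [[0,0,0.01],0],
    [[0,0,0.005],0],
    [[0,0,0.002],0],
    [[0,0,0],0],
    [[0,0,0],0],
  ],
)

```text
clock: 36.38
position: [0.3961, -0.2785, 0.0212]
ee_rot: [3.141, -0.001, 0.001]
force: [-0.0, -0.4, -2.0]
grip_width: 0.0672
gripper_force: 30.0
```

Emit:
apply_moves(
  rows=[
    [[0,0,0.001],0],
    [[0,0,0.001],0],
    [[0,0,0],0],
    [[0,0,0],0],
    [[0,0,0],0],
  ],
)

```text
clock: 37.0
position: [0.3959, -0.2784, 0.0188]
ee_rot: [3.142, -0.001, 0.0]
force: [-0.4, 0.4, -0.7]
grip_width: 0.0676
gripper_force: 30.0
```

Emit:
apply_moves(
  rows=[
    [[0,0,0.0005],0],
    [[0,0,0.0005],0],
    [[0,0,0.0005],0],
    [[0,0,0],0],
    [[0,0,0],0],
  ],
)

```text
clock: 37.62
position: [0.3959, -0.2783, 0.0172]
ee_rot: [3.142, -0.001, 0.0]
force: [-0.3, -0.9, -1.4]
grip_width: 0.0676
gripper_force: 30.0
```

Emit:
apply_moves(
  rows=[
    [[0,0,0.0005],0],
    [[0,0,0.0005],0],
    [[0,0,0],0],
    [[0,0,0],0],
    [[0,0,0],0],
  ],
)

```text
clock: 38.25
position: [0.3959, -0.2784, 0.0169]
ee_rot: [3.141, -0.001, 0.0]
force: [-3.6, 1.8, 11.7]
grip_width: 0.0676
gripper_force: 30.0
```

Emit:
apply_moves(
  rows=[
    [[0,0,0],0],
    [[0,0,0],0],
    [[0,0,0],0],
    [[0,0,0],0],
    [[0,0,0],0],
  ],
  jaw=0.95,
)

```text
clock: 38.88
position: [0.3959, -0.2783, 0.0162]
ee_rot: [-3.142, 0.001, 0.0]
force: [-0.5, 0.1, -0.6]
grip_width: 0.0873
gripper_force: 0.0
```

Emit:
apply_moves(
  rows=[
    [[0,0,-0.01],0],
    [[0,0,-0.03],0],
    [[0,0,-0.05],0],
    [[0,0,-0.05],0],
    [[0,0,-0.05],0],
  ],
)

```text
clock: 39.5
position: [0.3956, -0.278, 0.2086]
ee_rot: [3.141, -0.001, 0.001]
force: [1.5, -1.1, 0.2]
grip_width: 0.0873
gripper_force: 0.0
```

Emit:
apply_moves(
  rows=[
    [[-0.02,0.03,-0.02],0],
    [[-0.02,0.04,0],0],
    [[-0.02,0.04,0],0],
    [[0,0,0],0],
    [[0,0,0],0],
  ],
)

```text
clock: 40.12
position: [0.3361, -0.3876, 0.2266]
ee_rot: [-3.141, 0.001, -0.001]
force: [-0.0, 1.5, -0.3]
grip_width: 0.0875
gripper_force: 0.0
```

Emit:
apply_moves(
  rows=[
    [[0,0,0],0],
    [[0,0,0],0],
    [[0,0,0],0],
    [[0,0,0],0],
    [[0,0,0],0],
  ],
)

```text
clock: 40.75
position: [0.3359, -0.3882, 0.2262]
ee_rot: [3.142, -0.001, -0.0]
force: [-0.5, 0.1, 0.2]
grip_width: 0.0875
gripper_force: 0.0
```

```bash
python3 -c "
from h import *;show('w11')
from rig import imaging
s=imaging.snapshot('scene')['img']; cv2.imwrite('pics/sc11.png',cv2.resize(s[100:340,150:530,::-1],None,fx=2,fy=2))"
```

```text
[[ 1.000e+00 -5.000e-04 -0.000e+00  3.359e-01]
 [-5.000e-04 -1.000e+00 -0.000e+00 -3.882e-01]
 [-0.000e+00  0.000e+00 -1.000e+00  2.262e-01]] [ 1.02  0.28 -0.33  1.82  0.1   1.06 -0.92]
red 5041 [213. 120.] (171, 79, 83, 81) [array([ 0.396 , -0.2755]), array([ 0.3972, -0.2869])]
```

View pics/sc11.png

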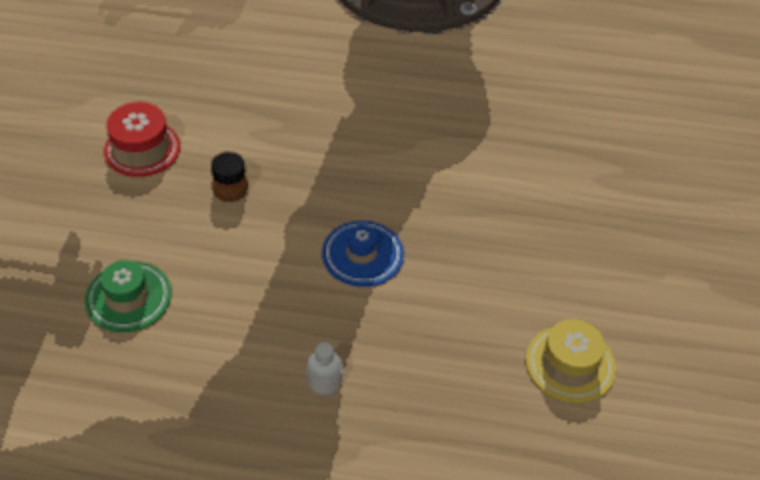

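The scene crop shows all four boxes upright and centred on their own pads: red (138,140), green (124,287), blue (362,245) and yellow (575,355). The jar at (229,177) and the bottle at (325,370) stand where they were, so I'll hand the job in.

```bash
python3 -c "
from rig import finish_job; print(finish_job())"
```

```text
the job is handed in; nothing more can be done
None
```

I handed the job in at about 41 s of the 128 s limit: all four boxes stand upright and released on the pads of their own colours, with the glue bottle and varnish jar where they stood; the hand-in returned no verdict.

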